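Unhook the intake cover of a bench air extractor and take out its filter

ROBOT

A 6-joint arm with a two-finger parallel gripper is mounted at the origin on a cart in front of the work surface, level with it; the furniture and walls round the work are solid. World frame = base frame: x ahead of the robot, y to its left, z up, the work surface at z = 0. Lengths are in m, angles in rad, forces in N, time in s.
With the tool pointing down it reaches from about 0.35 to 0.875 m from the base axis. Payload 4.2 kg.
Tool frame: the origin (TCP) lies between the finger pads; the fingertips stand 17 mm ahead of it and the grasp point (between the pads) lies 2 mm behind it; z points along the fingers, y is the direction in which the jaws open and shut (so a half turn about z gives the same grasp; the last joint's range is limited). The gripper opens to 85 mm and grips with 20 to 120 N. Pads are 22 mm wide; open, the fingers measure 114 mm over their backs; the gripper's body (76 mm by 85 mm) begins 54 mm behind the grasp point. The pads swing forward as they close: fully open they stand 13 mm farther back than shut.
Start: joints at [1.6, 0.385, 0.008, 0, -1.194, -0.259], TCP at [0.142, 0.609, 0.248] pointing down, gripper open.
Joint ranges: [-3.14, 3.14], [-1.21, 2.06], [-1.07, 1.41], [-3.16, 2.05], [-2.99, -0.16], [-3.1, 3.1]. Speed limits (rad/s): [2.79, 2.79, 3.14, 3.14, 3.14, 3.14].

INTERFACE

Orientations are given as a unit quaternion [w, x, y, z].
In Python, from workcell import readout, viewer, ticket gives the robot as it stands.
- The arm moves only by the tool apply_moves, never from a script. Its argument "moves" is one flat list of numbers, 7 for each row, row after row: the gripper command: -1 is shut, 1 is fully open, values between are in proportion, then the shift along the tool's x, y, z in m, then the turn, a rotation vector about the tool's x, y, z in degrees. A call has 1 to 20 rows; each row is the pose to reach, as a shift and turn from the pose commanded when the call began, along the tool's axes at that moment; what a row does not reach only later rows make up. A row lasts 1/10 s, in which the tool goes at most 50 mm and 8.59 degrees, less where a joint would pass 70% of its speed; a pose out of reach is approached as far as the arm can. A call with a gripper value outside its range is refused whole. The fingers move at their own pace and stop on an object; "newtons" is the grip in N (left out, the last holds). Time passes only in rows, so rows that repeat a pose let the fingers close. It gives the time, the measured TCP pose, the force and the opening at its end, in the units of the state.
- readout.read_state(): the state, without advancing time (a new reading comes with each control period).
- viewer.camera(name): name is "side" or "top"; returns the picture (400x640x3 uint8, blue, green, red); there is no depth.
- viewer.camera_info(name): a dict with "fx", "fy", "cx", "cy" (pixels), "rvec" (rotation vector, rad) and "tvec" (3), from world to camera coordinates, as OpenCV has them. Camera axes: x right, y down, z forward; pixel columns grow to the right and rows downward; lengths in m; the calibration is good to about 2 mm. A picture is of the moment at which its call begins. camera_info takes no time and is no camera call.
- ticket.hand_in(): hands the job in, once; it reports no verdict.
The state is a dict: "clock": time; "qpos": joint angles; "dq": joint speeds; "tau": joint torques, N m; "position": TCP position; "orientation": TCP orientation; "force": force on the tool from outside, world axes, zero at the start; "moment": the same for the moment, N m; "opening": opening from 0.0 (shut) to 1.0 (fully open).
Only numpy, scipy, OpenCV 4.12 (cv2) and the standard library are available. Lean on these libraries where they do the work, as an engineer would, in place of code of your own. Each camera call takes 0.05 s, during which the arm holds its last target. There are 200 camera calls.

TASK

The mesh filter of the bench air extractor is due for washing. The slotted cover on the extractor's sloping front hangs by two keyhole slots on two headed screws: slide it up the slope until the wide ends of the slots come under the screw heads, lift it off, and lay it flat on the square grey bench mat with its handle up. Then pull the filter out of the bay behind it by its handle and lay it flat, handle up, in the steel tray; do not disturb the bottles and the tube that stand nearby.

Things in the scene. Friction and masses are not known exactly. Their poses are not given: they have to be found in the camera images.
- extractor: bench air extractor, white, fixed to the bench, 280 mm deep (x), 230 wide (y), 355 high; origin: middle of its underside, on the bench; its front looks along its own -x, z is up. Its lower front slopes; above and behind the slope stands its head.
- brow (a point): middle of the lower front edge of the extractor's head (310 mm above the bench, 230 mm wide, top of the head at 355 mm), which overhangs the upper end of the slope: a tool that works on the slope must lean back square to the slope to clear it.
- face: the sloping front, fixed to the extractor, 25 degrees from level; origin: on its surface, at the middle of the square mouth of the filter bay, 190 mm above the bench; x points straight up the slope, y level to the extractor's left, z square out of the slope. The surface ends at x = +105 and -95 mm. The bay is 105 x 105 mm and 45 mm deep, square to the slope, hidden under the hung cover.
- screw (a point): middle of the head of the left one of two equal headed steel screws fixed to the face, at x = 30, y = 66 (the other: y = -66 mm) in the face's frame: shank diameter 6 mm, head diameter 12 mm, underside of the head 7.5 mm and its top 11.5 mm above the slope, so the 4 mm cover has 3.5 mm of play under them; it slides easily when eased about 2 mm off the slope and sticks when pressed on it.
- cover: grey slotted sheet-metal intake cover, loose, about 0.25 kg, 145 mm (x) x 168 mm (y), 4 mm thick; origin: middle of its underside; z points out of its handle side. While hung it lies on the slope, axes and origin those of the face within 1 mm. Slid up the slope by 20 mm (17 to 23 will do) it can be lifted off square to the slope; at its stop (25 mm) the screw heads catch again; let go, it may slip down.
- keyhole (a point): on the cover's top, centre of the round wide end (diameter 18 mm) of its left keyhole, x = 10, y = 66 mm in the cover's frame; a narrow slot 8 mm wide runs from it toward +x and ends at x = 33 mm. The other keyhole is at y = -66 mm. While hung, the screw shanks sit at the closed ends of the narrow slots, 20 mm up the slope from the wide ends.
- cover_grip (a point): middle of the bar of the cover's black bow handle, 28 mm above the underside of the cover, over its middle: flat bar 10 mm thick (cover's x) x 80 mm long (cover's y) x 12 mm high (z), on two posts at its ends, 59 mm free between them, 18 mm free under the bar
- filter: washable metal-mesh filter in a white plastic frame, loose, about 0.12 kg, 99 x 99 mm, 10 mm thick; origin: middle of its underside; z points out of its handle side. At the start it lies on the floor of the bay, its underside 45 mm below the slope's surface, axes along those of the face, with up to 6 mm of play; nothing holds it but its weight.
- filter_grip (a point): middle of the bar of the filter's white bow handle, 34 mm above its underside, over its middle: flat bar 10 mm thick (x) x 56 mm long (y) x 12 mm high, on two posts at its ends, 35 mm free between them, 18 mm free under the bar. Its top lies 5 mm inside the bay's mouth; beside the bar are about 45 mm to the bay's wall on the +x and -x sides, so open the fingers only part way (50 mm).
- mat: light grey bench mat, fixed, 180 mm (x) x 190 mm (y), 3 mm thick; origin: middle of its underside. It lies on one side of the extractor, the tray on the other; which is on which side varies.
- tray: open shallow steel dissecting tray, fixed, 170 mm (x) x 180 mm (y) outside, walls and floor 3 mm thick, 26 mm high, with a flat rim 6 mm wide round its edge; origin: middle of its underside; inner floor 3 mm above the bench.
- dropper_a: small square dropper bottle with a black bulb, loose bystander, 30 x 30 x 80 mm, origin: middle of its underside
- dropper_b: a second dropper bottle like the first, loose bystander
- strip_tube: upright plastic tube with a blue cap, loose bystander, 36 x 31 x 86 mm, origin: middle of its underside

How it is judged:
On the way, in this order (a step that is already met when the one before it is completed fails the run):
1. the cover is off the screws: more than 25 mm out from the slope (z of cover in the frame of face above 0.025 m), for 0.1 s.
2. the cover lies flat on the mat, handle up, let go (horizontal distance between cover and mat below 0.05 m and angle between cover's own z axis and vertical below 0.1 rad and height (world z) of cover below 0.008 m and contact force between cover and mat above 0.2 N and linear speed of cover below 0.02 m/s and contact force between the fingers and cover below 0.1 N), for 0.2 s.
3. the filter is out of the bay: its underside is above the slope's surface (z of filter in the frame of face above 0.005 m), for 0.1 s.
At the end, for the whole second after the job is handed in: the cover lies flat (within about 6 degrees), handle up, on the mat, its middle within 50 mm of the mat's middle; the filter lies flat (within about 6 degrees), handle up, on the tray's floor, its middle within 60 mm of the tray's middle; both at rest (horizontal distance between cover and mat below 0.05 m and angle between each of cover, filter's own z axis and vertical below 0.1 rad and height (world z) of each of cover, filter below 0.008 m and contact force between cover and mat above 0.2 N and linear speed of each of cover, filter below 0.02 m/s and contact force between filter and tray above 0.2 N and horizontal distance between filter and tray below 0.06 m); the robot touches nothing.
It fails at once if a dropper bottle is pushed more than 20 mm or tipped over (distance of dropper_a from where it was at the start of the episode above 0.02 m or angle between dropper_a's own z axis and vertical above 0.5 rad).
It fails at once if the other dropper bottle is pushed more than 20 mm or tipped over (distance of dropper_b from where it was at the start of the episode above 0.02 m or angle between dropper_b's own z axis and vertical above 0.5 rad).
It fails at once if the blue-capped tube is pushed more than 20 mm or tipped over (distance of strip_tube from where it was at the start of the episode above 0.02 m or angle between strip_tube's own z axis and vertical above 0.5 rad).
It also fails if it takes over 64 s, if anything falls off the work surface, if the arm or the gripper's body presses on something with over 40 N, if the wrist force passes 120 N, or if a joint passes its speed limit or range.

## Working session

There is one attempt and no reset: what is moved stays moved. The work goes in short steps, Python scripts to look and compute and a tool call to move; the robot and the scene stay as the last step left them, time stands still between calls to the robot, and variables do not carry over. Pictures are saved under pics/ and viewed, about 8 in all and at most 12, crops included, and the job is handed in when it is done.

Besides the shell and the picture viewer there is one more tool, called as name(argument=value, ...) on one line, values as JSON. apply_moves: Moves the arm, as the interface text tells. Its arguments: {"type":"object","properties":{"moves":{"type":"array","items":{"type":"number"}},"newtons":{"type":"number"}},"required":["moves"]}

```bash
mkdir -p pics; ls
python3 - <<'E'
from workcell import readout, viewer
import cv2
s=readout.read_state(); print(s)
for n in("top","side"):
    cv2.imwrite(f"pics/{n}0.png",viewer.camera(n)); print(n,viewer.camera_info(n))
E
```

```text
pics
{'clock': 0.0, 'qpos': array([ 1.59962568e+00,  3.85527100e-01,  6.61772999e-03, -4.79357513e-04,
       -1.19399143e+00, -2.58596335e-01]), 'dq': array([ 3.83620210e-05,  6.74790285e-04,  2.52445680e-04,  4.05914192e-06,
       -1.37217862e-04,  1.60181550e-03]), 'tau': array([-2.70071387e-04, -3.92284191e+01,  1.88407284e+01,  4.18643430e+00,
       -4.69420978e-03, -2.85169712e-06]), 'position': array([0.14220689, 0.60804321, 0.24723907]), 'orientation': array([ 1.07329528e-03,  9.93397432e-01, -1.14718723e-01, -6.97745639e-05]), 'force': array([-0.21065967,  0.08846399,  0.65312278]), 'moment': array([-0.00969691, -0.01142083, -0.0509268 ]), 'opening': 1.000752301247652}
top {'fx': 493.08074724668984, 'fy': 493.08074724668984, 'cx': 316.1781175919705, 'cy': 193.96063901705344, 'rvec': array([ 2.10860488, -2.16209274,  0.18684681]), 'tvec': array([0.04846356, 0.59320578, 1.4144829 ])}
side {'fx': 365.8348169033786, 'fy': 365.8348169033786, 'cx': 322.6574648584074, 'cy': 201.42227712909616, 'rvec': array([ 0.57111708, -2.77741901,  0.9568371 ]), 'tvec': array([0.53428607, 0.27688039, 0.99223284])}
```

View pics/top0.png

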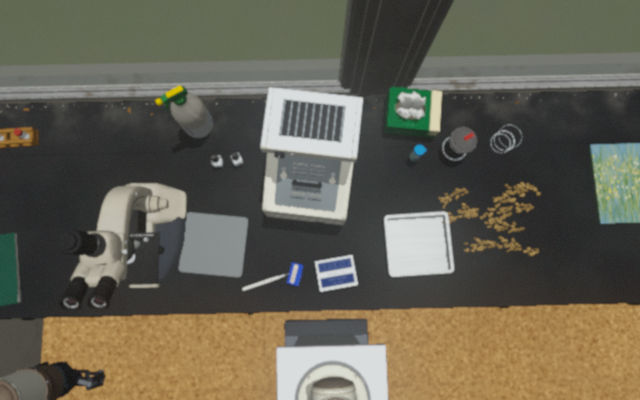

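View pics/side0.png

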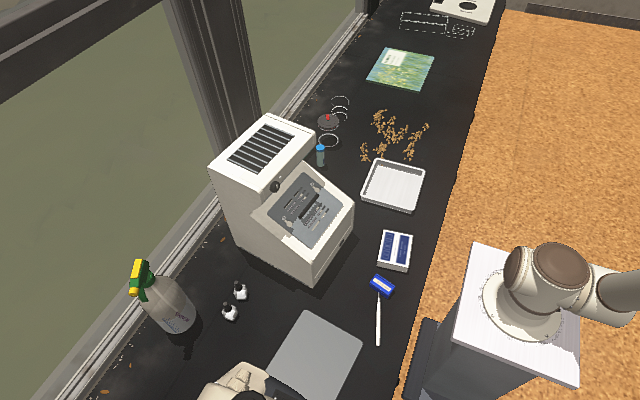

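```bash
cat > h.py <<'E'
import numpy as np, cv2
from workcell import readout, viewer
from scipy.spatial.transform import Rotation as R
I={n:viewer.camera_info(n) for n in("top","side")}
def KRt(n):
    i=I[n]; return np.array([[i["fx"],0,i["cx"]],[0,i["fy"],i["cy"]],[0,0,1]]),cv2.Rodrigues(i["rvec"])[0],i["tvec"]
def ray(n,uv):
    K,r,t=KRt(n); d=r.T@np.linalg.solve(K,[uv[0],uv[1],1]); return -r.T@t,d
def onz(n,uv,z):
    c,d=ray(n,uv); return c+d*(z-c[2])/d[2]
def proj(n,P):
    i=I[n];K,_,_=KRt(n); return cv2.projectPoints(np.atleast_2d(np.asarray(P,float)),i["rvec"],i["tvec"],K,None)[0][:,0]
def tri(a,b):
    c1,d1=ray("top",a);c2,d2=ray("side",b); s=np.linalg.lstsq(np.c_[d1,-d2],c2-c1,rcond=None)[0]
    p,q=c1+s[0]*d1,c2+s[1]*d2; return (p+q)/2,np.linalg.norm(p-q)
def crop(n,x,y,w,h,k,f=None):
    im=viewer.camera(n) if f is None else cv2.imread(f)
    return cv2.resize(im[y:y+h,x:x+w],None,fx=k,fy=k,interpolation=cv2.INTER_CUBIC)
E
python3 - <<'E'
from h import *
a=crop("top",258,85,110,140,4,"pics/top0.png"); b=crop("side",262,160,90,140,4,"pics/side0.png")
cv2.imwrite("pics/c1.png",np.hstack([a,b])); print(a.shape,b.shape)
for n,box,z in (("top",(170,200,250,290),.003),("top",(375,200,465,290),.026)):
    im=cv2.imread("pics/top0.png"); x0,y0,x1,y1=box; g=im[y0:y1,x0:x1].max(2)
    m=cv2.threshold(g,85,255,0)[1]; m=cv2.morphologyEx(m,cv2.MORPH_OPEN,np.ones((7,7)))
    c=max(cv2.findContours(m,0,2)[0],key=cv2.contourArea)
    r=cv2.minAreaRect(c); P=np.array([onz(n,p+[x0,y0],z) for p in cv2.boxPoints(r)])
    print("rect",P.mean(0),np.linalg.norm(P-np.roll(P,1,0),axis=1), P.round(3).tolist())
E
```

```text
(560, 440, 3) (560, 360, 3)
rect [0.47669265 0.36808141 0.003     ] [0.23794334 0.217174   0.24386486 0.2165214 ] [[0.383, 0.495, 0.003], [0.599, 0.48, 0.003], [0.57, 0.238, 0.003], [0.355, 0.259, 0.003]]
rect [ 0.44223561 -0.27003662  0.026     ] [0.19005245 0.21247397 0.19060531 0.20786768] [[0.533, -0.163, 0.026], [0.542, -0.376, 0.026], [0.351, -0.374, 0.026], [0.343, -0.167, 0.026]]
```

View pics/c1.png

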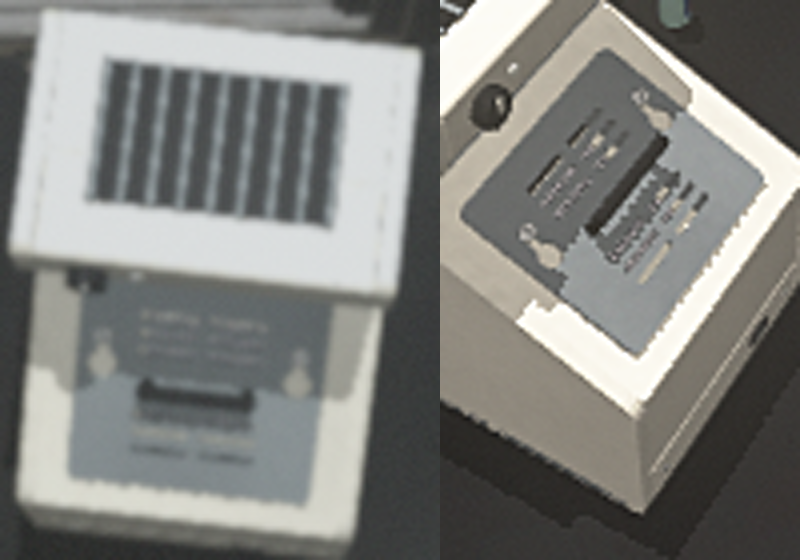

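The crops show the hung cover. In the top crop the keyhole wide ends are at about (102,362) and (297,382), and the bar ends at (138,388) and (253,402). In the side crop the keyholes are at (548,253) and (657,115). I'll triangulate these points.

```bash
cat >> h.py <<'E'
def T(p): return ((p[0]+.5)/4-.5+258,(p[1]+.5)/4-.5+85)
def S(p): return ((p[0]-440+.5)/4-.5+262,(p[1]+.5)/4-.5+160)
E
python3 - <<'E'
from h import *
c,s=np.cos(np.radians(25)),np.sin(np.radians(25))
def loc(p): # face coords -> extractor-horizontal coords about face origin
    return np.array([c*p[0]-s*p[2],p[1],.19+s*p[0]+c*p[2]])
pts={"keyL":((102,361),(548,253),(.010,.066,.002)),"keyR":((297,382),(657,115),(.010,-.066,.002)),
"barL":((138,390),(590,228),(0,.040,.031)),"barR":((254,404),(663,143),(0,-.040,.031)),
"cLL":((70,480),(643,356),(-.0725,.084,.004)),"cLR":((306,506),(766,183),(-.0725,-.084,.004))}
A=[];B=[]
for k,(t,sd,f) in pts.items():
    P,g=tri(T(t),S(sd)); L=loc(f); print(k,P.round(4),"gap",round(g,4),"z exp",L[2].round(4), "top@z",onz("top",T(t),L[2]).round(4),"side@z",onz("side",S(sd),L[2]).round(4))
    A.append(L[:2]);B.append((onz("top",T(t),L[2])[:2]+onz("side",S(sd),L[2])[:2])/2)
A=np.array(A);B=np.array(B);a=A-A.mean(0);b=B-B.mean(0)
yaw=np.arctan2((a[:,0]*b[:,1]-a[:,1]*b[:,0]).sum(),(a*b).sum())
M=np.array([[np.cos(yaw),-np.sin(yaw)],[np.sin(yaw),np.cos(yaw)]]); o=B.mean(0)-M@A.mean(0)
print("yaw deg",np.degrees(yaw),"face origin",o); print("resid mm",((A@M.T+o-B)*1e3).round(1).tolist())
# brow & head: front edge at z=.355 corners top crop
for p,z in (((10,262),.355),((392,300),.355),((45,10),.355),((420,45),.355)):
    w=onz("top",T(p),z); e=M.T@(w[:2]-o); print("head",w.round(3),"in extr rel face",e.round(3))
print("mat",[onz("top",p,.003)[:2].round(3).tolist() for p in((187,212),(248,213),(241,277),(180,273))])
print("tray",[onz("top",p,.026)[:2].round(3).tolist() for p in((384,216),(447,211),(453,271),(388,276))])
print("droppers",onz("top",(217,162),.07).round(3),onz("top",(237,159),.07).round(3),"tube",onz("top",(419,151),.08).round(3))
print("scope eyepiece",[onz("top",p,.35)[:2].round(3).tolist() for p in((75,240),(100,290),(186,215),(160,250))])
E
```

```text
keyL [0.6223 0.1218 0.1958] gap 0.0027 z exp 0.196 top@z [0.6236 0.1222 0.196 ] side@z [0.6208 0.1218 0.196 ]
keyR [ 0.6045 -0.0086  0.1977] gap 0.0022 z exp 0.196 top@z [ 0.606  -0.0084  0.196 ] side@z [ 0.604  -0.0099  0.196 ]
barL [0.6019 0.0981 0.2031] gap 0.0003 z exp 0.2181 top@z [0.5988 0.0974 0.2181] side@z [0.5964 0.1075 0.2181]
barR [0.5874 0.0207 0.209 ] gap 0.0037 z exp 0.2181 top@z [0.5875 0.0213 0.2181] side@z [0.5823 0.0272 0.2181]
cLL [0.5468 0.147  0.1578] gap 0.0045 z exp 0.163 top@z [0.5483 0.1471 0.163 ] side@z [0.5431 0.1495 0.163 ]
cLR [ 0.5259 -0.0138  0.1552] gap 0.003 z exp 0.163 top@z [ 0.5264 -0.0132  0.163 ] side@z [ 0.5224 -0.0083  0.163 ]
yaw deg -7.877009823792833 face origin [0.60381969 0.05955247]
resid mm [[-1.2, 1.8], [-2.1, 2.2], [-1.3, -1.5], [0.5, -2.5], [2.9, 3.7], [1.2, -3.7]]
head [0.651 0.167 0.355] in extr rel face [0.032 0.112]
head [ 0.622 -0.06   0.355] in extr rel face [ 0.035 -0.116]
head [0.809 0.144 0.355] in extr rel face [0.191 0.112]
head [ 0.781 -0.083  0.355] in extr rel face [ 0.195 -0.117]
mat [[0.556, 0.428], [0.549, 0.242], [0.357, 0.264], [0.373, 0.445]]
tray [[0.526, -0.168], [0.537, -0.358], [0.358, -0.364], [0.349, -0.171]]
droppers [0.694 0.325 0.07 ] [0.702 0.266 0.07 ] tube [ 0.71  -0.273  0.08 ]
scope eyepiece [[0.449, 0.596], [0.334, 0.533], [0.501, 0.341], [0.421, 0.399]]
```

```bash
cat >> h.py <<'E'
YAW=np.radians(-7.5); O=np.array([.605,.058,.19])
Fr=R.from_euler("z",YAW)*R.from_euler("y",-np.radians(25))
FR=Fr.as_matrix()
def face(p): return O+FR@np.asarray(p,float)
def toface(P): return FR.T@(np.asarray(P)-O)
RF=R.from_matrix(np.c_[-FR[:,1],-FR[:,0],-FR[:,2]])
def Rdown(deg): # tool down, tool y = -x world turned by deg
    z=R.from_euler("z",deg,degrees=True).as_matrix(); return R.from_matrix(np.c_[-z[:,1],-z[:,0],-z[:,2]])
def Rc(q): return R.from_quat([q[1],q[2],q[3],q[0]])
def rel(tgts,frm=None):
    s=readout.read_state(); p,r=(s["position"],Rc(s["orientation"])) if frm is None else frm
    print("t",round(s["clock"],2),"tcp",p.round(4),"face",toface(p).round(4),"F",s["force"].round(1),"M",s["moment"].round(2),"open",round(s["opening"],3),"err deg",(r.inv()*RF).as_rotvec(True).round(1),"q",s["qpos"].round(2))
    for P,Q in tgts:
        d=r.inv().apply(np.asarray(P)-p); v=(r.inv()*Q).as_rotvec(True)
        print("shift",d.round(4),"turn",v.round(2),"rows>=",round(max(np.linalg.norm(d)/.05,np.linalg.norm(v)/8.59),1))
E
python3 - <<'E'
from h import *
print(face([0,0,.13]),face([.03,.066,.0115]))
q0=Rc(readout.read_state()["orientation"])
rel([((.18,.45,.42),q0),((.34,.2,.42),Rdown(40)),(face([0,0,.14]),RF)])
E
```

```text
[0.55052965 0.06517116 0.30782001] [0.63575282 0.12052083 0.21310109]
t 0.1 tcp [0.1422 0.6081 0.2473] face [-0.4567  0.485   0.2762] F [0.6 0.  0.1] M [-0.02  0.    0.01] open 1.002 err deg [20.4 18.3 82.9] q [ 1.6   0.39  0.01 -0.   -1.19 -0.26]
shift [ 0.0728  0.1457 -0.1724] turn [0. 0. 0.] rows>= 4.7
shift [ 0.2856  0.3526 -0.172 ] turn [ 0.1  -0.04 36.83] rows>= 9.7
shift [ 0.5171  0.4361 -0.0686] turn [20.38 18.29 82.9 ] rows>= 13.6
```

apply_moves(moves=[0.2,0.073,0.146,-0.172,0,0,0,0.2,0.073,0.146,-0.172,0,0,0,0.2,0.073,0.146,-0.172,0,0,0,0.2,0.073,0.146,-0.172,0,0,0,0.2,0.073,0.146,-0.172,0,0,0,0.2,0.286,0.353,-0.172,0,0,36.8,0.2,0.286,0.353,-0.172,0,0,36.8,0.2,0.286,0.353,-0.172,0,0,36.8,0.2,0.286,0.353,-0.172,0,0,36.8,0.2,0.286,0.353,-0.172,0,0,36.8,0.2,0.286,0.353,-0.172,0,0,36.8,0.2,0.517,0.436,-0.069,20.4,18.3,82.9,0.2,0.517,0.436,-0.069,20.4,18.3,82.9,0.2,0.517,0.436,-0.069,20.4,18.3,82.9,0.2,0.517,0.436,-0.069,20.4,18.3,82.9,0.2,0.517,0.436,-0.069,20.4,18.3,82.9,0.2,0.517,0.436,-0.069,20.4,18.3,82.9,0.2,0.517,0.436,-0.069,20.4,18.3,82.9,0.2,0.517,0.436,-0.069,20.4,18.3,82.9,0.2,0.517,0.436,-0.069,20.4,18.3,82.9])

```text
clock: 2.1
position: [0.5464, 0.0663, 0.3174]
orientation: [0.144, -0.644, 0.734, -0.162]
force: [-1.1, 0.5, 0.3]
opening: 0.598
```

Run:
```python
from h import *
rel([(face([0,0,.14]),RF),(face([0,0,.06]),RF)])
```

```text
t 2.1 tcp [0.5464 0.0663 0.3174] face [0.0002 0.0006 0.1405] F [-1.1  0.5  0.3] M [ 0.07  0.84 -0.02] open 0.598 err deg [-0.   0.1 -0. ] q [ 0.53  0.02 -0.49  0.39 -0.74 -0.91]
shift [0.0006 0.0002 0.0005] turn [-0.01  0.13 -0.  ] rows>= 0.0
shift [0.0008 0.0002 0.0805] turn [-0.01  0.13 -0.  ] rows>= 1.6
```

apply_moves(moves=[0.2,0.001,0,0.03,0,0,0,0.2,0.001,0,0.06,0,0,0,0.2,0.001,0,0.08,0,0,0,0.2,0.001,0,0.08,0,0,0])

```text
clock: 2.5
position: [0.5794, 0.0606, 0.2422]
orientation: [0.141, -0.644, 0.734, -0.161]
force: [-0.1, -0.7, -0.1]
opening: 0.604
```

Run:
```python
from h import *
a=crop("side",250,140,110,120,5); b=crop("top",270,100,80,120,5)[:, :250] if 0 else None
for P in (face([0,.04,.031]),face([0,-.04,.031])):
    u=(proj("side",P)[0]-[250,140])*5; cv2.circle(a,tuple(int(x) for x in u),3,(0,0,255),-1)
for y in(.066,-.066):
    u=(proj("side",face([.01,y,.003]))[0]-[250,140])*5; cv2.circle(a,tuple(int(x) for x in u),3,(0,255,0),-1)
cv2.imwrite("pics/c2.png",a); rel([])
```

```text
t 2.55 tcp [0.5799 0.061  0.2442] face [-0.     -0.0003  0.0598] F [-0.4  0.3  1. ] M [0.12 0.82 0.  ] open 0.599 err deg [0.1 0.1 0. ] q [ 0.47  0.14 -0.57  0.48 -0.54 -0.98]
```

View pics/c2.png

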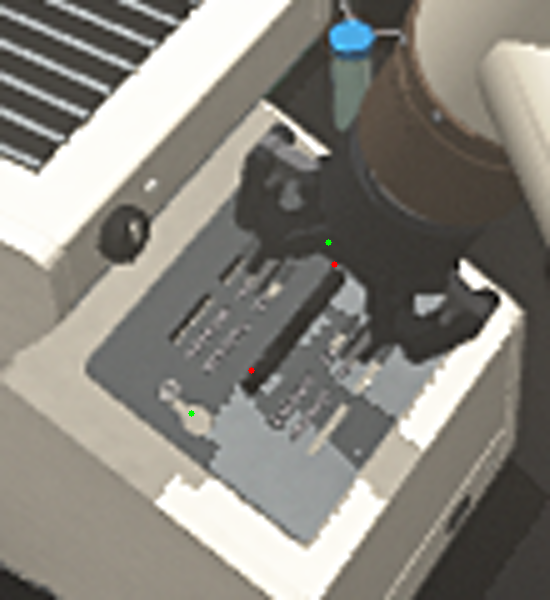

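The fingers straddle the bar. The red dots (my prediction) sit 1–2 source pixels from the seen bar at (345,272)–(250,385), which is about 3 mm and fine for a grasp. I'll descend and close.

apply_moves(moves=[0.2,0,0,0.015,0,0,0,0.2,0,0,0.027,0,0,0,0.2,0,0,0.033,0,0,0,0.2,0,0,0.033,0,0,0,0.2,0,0,0.033,0,0,0])

```text
clock: 3.05
position: [0.5941, 0.0596, 0.2163]
orientation: [0.145, -0.644, 0.734, -0.163]
force: [-0.2, 0.6, -0.1]
opening: 0.602
```

Run:
```python
from h import *
rel([(face([0,0,.026]),RF)])
```

```text
t 3.05 tcp [0.5941 0.0596 0.2163] face [0.0011 0.0001 0.0285] F [-0.2  0.6 -0.1] M [ 0.11  0.83 -0.01] open 0.602 err deg [-0.1  0.2 -0. ] q [ 0.44  0.19 -0.61  0.55 -0.45 -1.03]
shift [0.0001 0.0011 0.0025] turn [-0.13  0.17 -0.04] rows>= 0.1
```

apply_moves(moves=[-1,0,0,0,0,0,0,-1,0,0,0,0,0,0,-1,0,0,0,0,0,0,-1,0,0,0,0,0,0,-1,0,0,0,0,0,0,-1,0,0,0,0,0,0,-1,0,0,0,0,0,0,-1,0,0,0,0,0,0], newtons=40)

```text
clock: 3.85
position: [0.5936, 0.0593, 0.2154]
orientation: [0.144, -0.644, 0.734, -0.162]
force: [-6.0, 0.6, 5.0]
opening: 0.107
```

Run:
```python
from h import *
rel([])
s=readout.read_state(); print("force in face",FR.T@s["force"])
```

```text
t 3.85 tcp [0.5936 0.0593 0.2154] face [ 0.0003 -0.0002  0.0279] F [-6.   0.6  5. ] M [0.39 1.66 0.04] open 0.107 err deg [-0.1  0.1 -0. ] q [ 0.44  0.19 -0.61  0.55 -0.45 -1.03]
force in face [-3.33564248 -0.21874656  7.03634217]
```

apply_moves(moves=[-1,0,0,-0.001,0,0,0,-1,0,0,-0.002,0,0,0,-1,0,0,-0.002,0,0,0])

```text
clock: 4.15
position: [0.5927, 0.0592, 0.2162]
orientation: [0.143, -0.644, 0.734, -0.162]
force: [-0.7, -0.1, -1.2]
opening: 0.109
```

Run:
```python
from h import *
rel([]); print("force in face",FR.T@readout.read_state()["force"])
```

```text
t 4.15 tcp [0.5927 0.0592 0.2162] face [-0.0001 -0.0004  0.0289] F [-0.7 -0.1 -1.2] M [0.19 1.06 0.01] open 0.109 err deg [ 0.   0.1 -0. ] q [ 0.44  0.19 -0.61  0.54 -0.46 -1.03]
force in face [-1.14694484 -0.14524556 -0.81028602]
```

apply_moves(moves=[-1,0,0,-0.001,0,0,0,-1,0,0,-0.001,0,0,0,-1,0,-0.003,-0.001,0,0,0,-1,0,-0.006,-0.001,0,0,0,-1,0,-0.006,-0.001,0,0,0])

```text
clock: 4.65
position: [0.5985, 0.0589, 0.2206]
orientation: [0.144, -0.643, 0.734, -0.162]
force: [0.9, 0.7, -2.4]
opening: 0.11
```

Run:
```python
from h import *
rel([]); print("force in face",FR.T@readout.read_state()["force"])
```

```text
t 4.65 tcp [0.5985 0.0589 0.2206] face [0.007  0.     0.0305] F [ 0.9  0.7 -2.4] M [ 0.08  1.1  -0.  ] open 0.11 err deg [-0.1  0.1 -0.1] q [ 0.44  0.2  -0.58  0.53 -0.47 -1.01]
force in face [-0.30073243  0.78710127 -2.54869219]
```

apply_moves(moves=[-1,0,-0.004,0,0,0,0,-1,0,-0.008,0,0,0,0,-1,0,-0.012,0,0,0,0,-1,0,-0.0135,0,0,0,0,-1,0,-0.0135,0,0,0,0])

```text
clock: 5.15
position: [0.6103, 0.0571, 0.226]
orientation: [0.144, -0.643, 0.734, -0.162]
force: [0.3, 0.1, -1.9]
opening: 0.108
```

Run:
```python
from h import *
rel([]); print("force in face",FR.T@readout.read_state()["force"])
a=crop("side",250,130,120,120,5); b=crop("top",260,130,60,120,5)
cv2.imwrite("pics/c3.png",np.hstack([a[:, :480],b]))
```

```text
t 5.15 tcp [0.6103 0.0571 0.226 ] face [ 0.0201 -0.0002  0.0304] F [ 0.3  0.1 -1.9] M [0.11 1.04 0.03] open 0.108 err deg [-0.   0.1 -0.1] q [ 0.43  0.21 -0.54  0.49 -0.49 -0.96]
force in face [-0.55427235  0.13911558 -1.87610113]
```

View pics/c3.png

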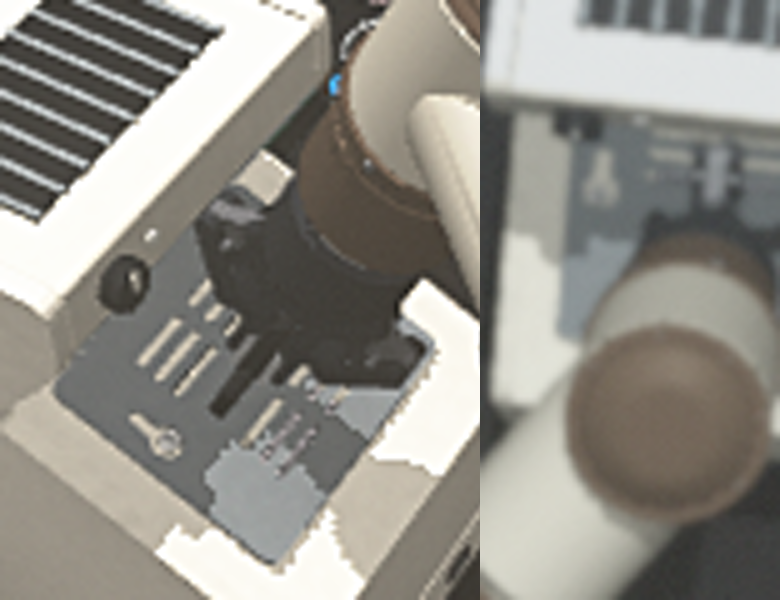

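The screw head now sits inside the wide end of the left keyhole (165,440 in the side crop), and the gripper clears the brow. I'll lift square to the slope.

apply_moves(moves=[-1,0,0,-0.004,0,0,0,-1,0,0,-0.008,0,0,0,-1,0,0,-0.013,0,0,0,-1,0,0,-0.019,0,0,0,-1,0,0,-0.026,0,0,0,-1,0,0,-0.034,0,0,0,-1,0,0,-0.036,0,0,0,-1,0,0,-0.036,0,0,0,-1,0,0,-0.036,0,0,0])

```text
clock: 6.15
position: [0.5947, 0.059, 0.2584]
orientation: [0.144, -0.644, 0.734, -0.162]
force: [-0.3, 0.1, -1.4]
opening: 0.107
```

Run:
```python
from h import *
rel([(face([-.08,0,.09]),RF),((.45,.09,.33),Rdown(-4)),((.43,.22,.31),Rdown(3)),((.458,.338,.30),Rdown(7)),((.458,.338,.08),Rdown(7))]); print("force in face",FR.T@readout.read_state()["force"])
```

```text
t 6.15 tcp [0.5947 0.059  0.2584] face [ 0.0196 -0.0004  0.0663] F [-0.3  0.1 -1.4] M [ 0.14  1.07 -0.01] open 0.107 err deg [-0.   0.1 -0. ] q [ 0.46  0.15 -0.51  0.44 -0.58 -0.92]
shift [-0.0003  0.0995 -0.0237] turn [-0.01  0.11 -0.04] rows>= 2.0
shift [-0.012   0.1034 -0.1273] turn [-25.01  -0.65  -3.46] rows>= 3.3
shift [-0.1383  0.1453 -0.1245] turn [-24.95  -2.18 -10.35] rows>= 4.7
shift [-0.2589  0.1384 -0.11  ] turn [-24.89  -3.05 -14.29] rows>= 6.3
shift [-0.2585  0.2315  0.0894] turn [-24.89  -3.05 -14.29] rows>= 7.2
force in face [-0.84981172  0.05408712 -1.13324529]
```

apply_moves(moves=[-1,0,0.03,-0.006,0,0,0,-1,0,0.07,-0.015,0,0,0,-1,0,0.1,-0.024,0,0,0,-1,0,0.1,-0.024,0,0,0,-1,-0.003,0.101,-0.06,-8,0,-1,-1,-0.007,0.102,-0.09,-15,0,-2,-1,-0.012,0.103,-0.127,-22,0,-3,-1,-0.012,0.103,-0.127,-25,-0.6,-3.5,-1,-0.012,0.103,-0.127,-25,-0.6,-3.5])

```text
clock: 7.05
position: [0.4537, 0.0912, 0.3319]
orientation: [0.003, -0.682, 0.732, -0.001]
force: [0.8, -0.1, -2.6]
opening: 0.103
```

Run:
```python
from h import *
rel([]); m=[(.556,.428,.003),(.549,.242,.003),(.357,.264,.003),(.373,.445,.003)]
a=viewer.camera("side")[160:400,180:500]; b=viewer.camera("top")[150:310,60:270]
for im,n,o in((a,"side",(180,160)),(b,"top",(60,150))):
    for u in proj(n,m): cv2.circle(im,tuple(int(round(x)) for x in u-o),1,(0,0,255),-1)
a=cv2.resize(a,(400,300));b=cv2.resize(b,(394,300),interpolation=2)
cv2.imwrite("pics/c4.png",np.hstack([a,b]))
```

```text
t 7.05 tcp [0.4537 0.0912 0.3319] face [-0.0799  0.0132  0.1938] F [ 0.8 -0.1 -2.6] M [-0.05 -0.03 -0.04] open 0.103 err deg [24.7  0.9  3.4] q [ 0.55  0.05 -0.22  0.   -1.3  -0.62]
```

View pics/c4.png

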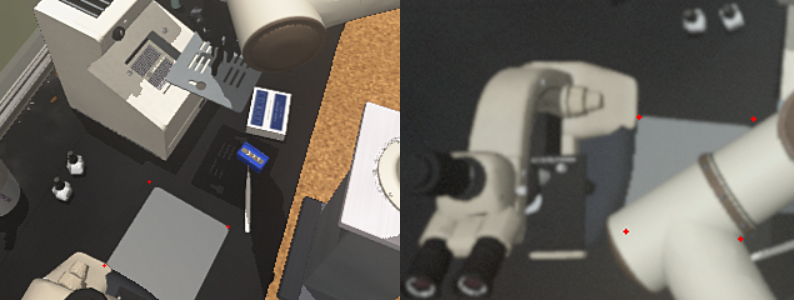

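The cover is in hand and the bay with the filter is visible. The mat is clear except for its corner beside the microscope, so I'll place the cover slightly on the −y side of the mat's middle.

Run:
```python
from h import *
Q=Rdown(-5)
rel([((.45,.21,.30),Q),((.458,.33,.25),Q),((.458,.33,.05),Q)])
```

```text
t 7.15 tcp [0.4509 0.0896 0.3288] face [-0.0835  0.0112  0.1921] F [-0.8 -0.6 -2.2] M [-0.06  0.07 -0.01] open 0.109 err deg [25.   0.6  3.4] q [ 0.55  0.04 -0.23  0.   -1.29 -0.62]
shift [-0.1201  0.0095  0.0286] turn [-0.02 -0.11  0.93] rows>= 2.5
shift [-0.2404  0.01    0.0784] turn [-0.02 -0.11  0.93] rows>= 5.1
shift [-0.2408  0.0101  0.2784] turn [-0.02 -0.11  0.93] rows>= 7.4
```

apply_moves(moves=[-1,-0.03,0.002,0.007,0,0,0.9,-1,-0.075,0.006,0.018,0,0,0.9,-1,-0.12,0.0095,0.029,0,0,0.9,-1,-0.165,0.01,0.05,0,0,0.9,-1,-0.205,0.01,0.065,0,0,0.9,-1,-0.23,0.01,0.075,0,0,0.9,-1,-0.24,0.01,0.078,0,0,0.9,-1,-0.24,0.01,0.1,0,0,0.9,-1,-0.24,0.01,0.14,0,0,0.9,-1,-0.24,0.01,0.18,0,0,0.9,-1,-0.24,0.01,0.22,0,0,0.9,-1,-0.24,0.01,0.25,0,0,0.9,-1,-0.24,0.01,0.27,0,0,0.9,-1,-0.24,0.01,0.278,0,0,0.9,-1,-0.24,0.01,0.278,0,0,0.9,-1,-0.24,0.01,0.278,0,0,0.9])

```text
clock: 8.75
position: [0.4579, 0.33, 0.0529]
orientation: [0.001, -0.677, 0.736, -0.001]
force: [-0.4, -0.6, -1.0]
opening: 0.105
```

Run:
```python
from h import *
rel([((.458,.33,.034),Rdown(-5)),((.458,.33,.030),Rdown(-5))])
a=viewer.camera("side")[230:400,200:420]; cv2.imwrite("pics/c5.png",cv2.resize(a,None,fx=3,fy=3,interpolation=2))
```

```text
t 8.75 tcp [0.4579 0.33   0.0529] face [-0.2223  0.2505 -0.0476] F [-0.4 -0.6 -1. ] M [-0.05  0.02  0.01] open 0.105 err deg [24.9  0.6  2.6] q [ 0.91  0.5  -0.38  0.   -0.7  -1.  ]
shift [ 0.     -0.0001  0.0189] turn [-0.11  0.02  0.15] rows>= 0.4
shift [ 0.     -0.0001  0.0229] turn [-0.11  0.02  0.15] rows>= 0.5
```

View pics/c5.png

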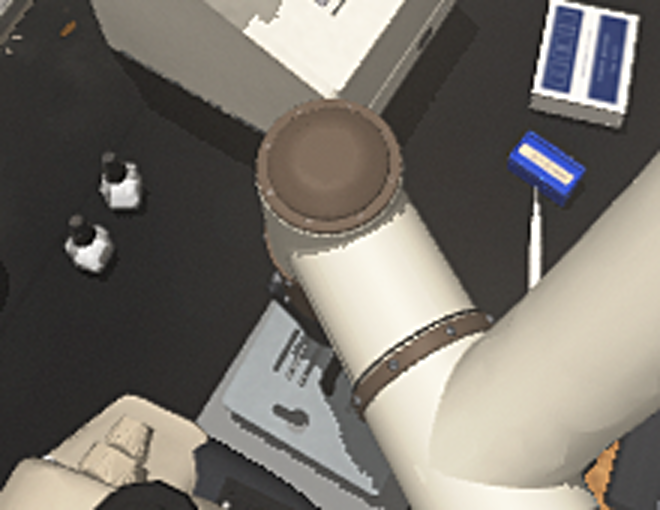

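The cover hangs level over the mat and well inside its edges. I'll lower it to contact.

apply_moves(moves=[-1,0,0,0.008,0,0,0,-1,0,0,0.014,0,0,0,-1,0,0,0.018,0,0,0,-1,0,0,0.02,0,0,0,-1,0,0,0.021,0,0,0,-1,0,0,0.021,0,0,0])

```text
clock: 9.4
position: [0.4574, 0.3298, 0.0307]
orientation: [-0.0, -0.676, 0.736, -0.0]
force: [0.4, -0.1, -1.8]
opening: 0.111
```

Run:
```python
from h import *
rel([])
```

```text
t 9.4 tcp [0.4574 0.3298 0.0307] face [-0.2321  0.2502 -0.0675] F [ 0.4 -0.1 -1.8] M [-0.03 -0.    0.03] open 0.111 err deg [25.   0.5  2.6] q [ 0.91  0.53 -0.39  0.   -0.65 -1.  ]
```

apply_moves(moves=[-1,0,0,0.001,0,0,0,-1,0,0,0.002,0,0,0,-1,0,0,0.002,0,0,0,-1,0,0,0.002,0,0,0])

```text
clock: 9.8
position: [0.4575, 0.3299, 0.03]
orientation: [0.0, -0.677, 0.736, -0.001]
force: [-2.3, -1.7, 5.0]
opening: 0.105
```

Run:
```python
from h import *
rel([])
```

```text
t 9.8 tcp [0.4575 0.3299 0.03  ] face [-0.2323  0.2503 -0.0682] F [-2.3 -1.7  5. ] M [-0.27  0.51  0.01] open 0.105 err deg [24.9  0.6  2.6] q [ 0.91  0.53 -0.39  0.   -0.65 -1.  ]
```

apply_moves(moves=[0.2,0,0,0,0,0,0,0.2,0,0,0,0,0,0,0.2,0,0,0,0,0,0,0.2,0,0,0,0,0,0,0.2,0,0,-0.005,0,0,0,0.2,0,0,-0.015,0,0,0,0.2,0,0,-0.035,0,0,0,0.2,0,0,-0.06,0,0,0,0.2,0,0,-0.1,0,0,0,0.2,0,0,-0.15,0,0,0,0.2,0,0,-0.2,0,0,0,0.2,0,0,-0.25,0,0,0,0.2,0,0,-0.28,0,0,0,0.2,0,0,-0.28,0,0,0])

```text
clock: 11.2
position: [0.4588, 0.3312, 0.316]
orientation: [0.006, -0.677, 0.736, -0.0]
force: [0.8, 0.3, -0.2]
opening: 0.603
```

Run:
```python
from h import *
rel([((.45,.20,.34),Rdown(-6)),(face([-.02,0,.12]),RF),(face([0,0,.10]),RF)])
a=viewer.camera("side"); b=viewer.camera("top")
cv2.imwrite("pics/side6.png",a);cv2.imwrite("pics/top6.png",b)
x=cv2.resize(a[150:290,250:360],None,fx=4,fy=4,interpolation=2); y=cv2.resize(b[180:295,160:260],None,fx=4,fy=4,interpolation=2)
h=max(x.shape[0],y.shape[0]); y=cv2.copyMakeBorder(y[:, :350],0,h-y.shape[0],0,0,0); cv2.imwrite("pics/c6.png",np.hstack([x,y]))
```

```text
t 11.2 tcp [0.4588 0.3312 0.316 ] face [-0.1104  0.2517  0.1905] F [ 0.8  0.3 -0.2] M [ 0.    0.08 -0.02] open 0.603 err deg [24.5  1.1  2.5] q [ 0.91  0.24 -0.04  0.   -1.29 -1.  ]
shift [ 0.1312 -0.0025 -0.0252] turn [-0.51  0.52  1.16] rows>= 2.7
shift [ 0.2569 -0.0997  0.0243] turn [24.49  1.09  2.5 ] rows>= 5.5
shift [ 0.2582 -0.1262  0.0342] turn [24.49  1.09  2.5 ] rows>= 5.8
```

View pics/c6.png

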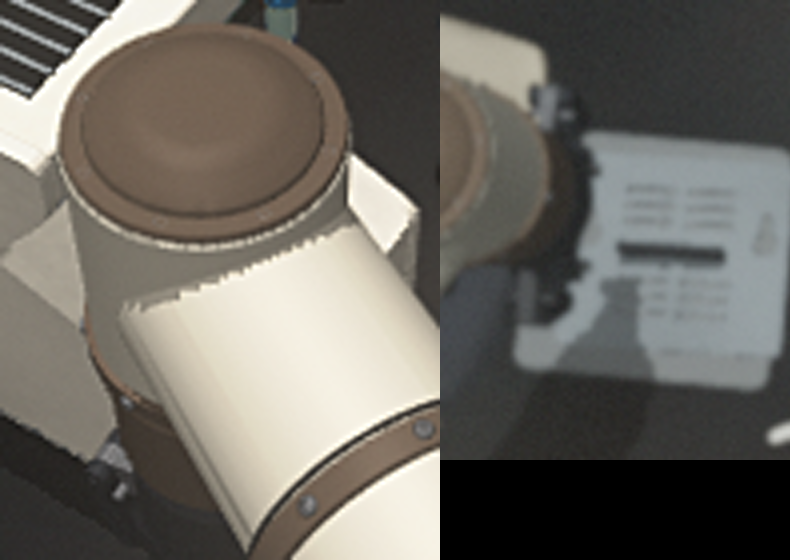

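The cover lies flat on the mat; its bar is at about (670,252) in the right crop. Next I'll move to where the bay stays visible and measure the filter handle.

apply_moves(moves=[0.18,0.04,0,-0.01,0,0,1,0.18,0.085,0,-0.02,0,0,1,0.18,0.131,-0.002,-0.025,0,0,1,0.18,0.175,0.01,-0.03,0,0,1,0.18,0.21,0.02,-0.03,0,0,1,0.18,0.24,0.03,-0.03,0,0,1,0.18,0.24,0.03,-0.03,0,0,1])

```text
clock: 12.0
position: [0.4046, 0.0904, 0.3381]
orientation: [-0.002, -0.669, 0.743, -0.0]
force: [-0.7, 1.0, -0.4]
opening: 0.584
```

Run:
```python
from h import *
a=viewer.camera("side"); b=viewer.camera("top")
cv2.imwrite("pics/side7.png",a);cv2.imwrite("pics/top7.png",b)
rel([(face([-.02,0,.12]),RF),(face([0,0,.10]),RF)])
for n,im in(("side",a),("top",b)):
    for P in [face([0,.028,-.006]),face([0,-.028,-.006])]: print(n,proj(n,P)[0].round(1))
x=cv2.resize(a[150:260,265:345],None,fx=5,fy=5,interpolation=2); y=cv2.resize(b[130:230,260:340],None,fx=5,fy=5,interpolation=2)
y=cv2.copyMakeBorder(y,0,50,0,0,0); cv2.imwrite("pics/c7.png",np.hstack([x,y]))
m=[onz("top",p,z)[:2].round(3) for p,z in(((217.5,243),.034),)]; print("cover handle",m)
```

```text
t 12.1 tcp [0.4064 0.0928 0.3382] face [-0.12    0.0085  0.2194] F [0.3 0.2 0.4] M [ 0.04 -0.02 -0.02] open 0.59 err deg [25.1  0.2  1.6] q [ 0.62 -0.04 -0.3   0.   -1.32 -0.72]
shift [ 0.0121 -0.1324  0.0478] turn [25.05  0.24  1.57] rows>= 2.9
shift [ 0.0128 -0.159   0.0574] turn [25.05  0.24  1.57] rows>= 3.4
side [298.6 216.1]
side [310.  201.5]
top [297.  179.9]
top [317.6 182.1]
cover handle [array([0.457, 0.328])]
```

View pics/c7.png

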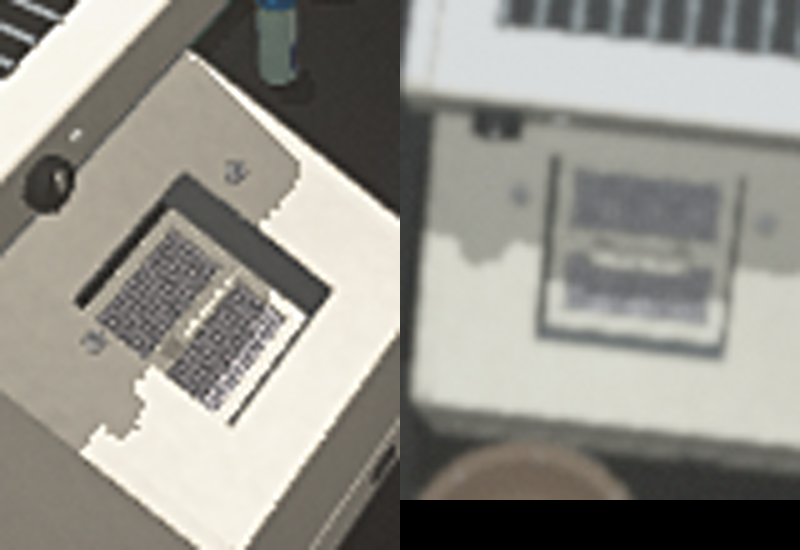

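In the top crop the filter bar spans about (590,245)–(692,265), within about 2 mm of my prediction. The cover's bar measures (0.457, 0.328), about 17 mm from the mat's middle. Going in for the filter.

apply_moves(moves=[0.18,0.004,-0.04,0.01,8,0,0.5,0.18,0.008,-0.09,0.03,16,0,1,0.18,0.012,-0.132,0.048,24,0.2,1.5,0.18,0.013,-0.159,0.057,25,0.2,1.5,0.18,0.013,-0.159,0.057,25,0.2,1.5,0.18,0.013,-0.159,0.057,25,0.2,1.5])

```text
clock: 12.7
position: [0.5641, 0.0647, 0.2806]
orientation: [0.142, -0.645, 0.733, -0.162]
force: [0.1, -0.4, -0.2]
opening: 0.586
```

Run:
```python
from h import *
rel([(face([0,-.001,.02]),RF),(face([0,-.001,-.011]),RF)])
```

```text
t 12.7 tcp [0.5641 0.0647 0.2806] face [0.0007 0.0013 0.0996] F [ 0.1 -0.4 -0.2] M [ 0.13  0.82 -0.02] open 0.586 err deg [0.1 0.  0.1] q [ 0.5   0.08 -0.53  0.43 -0.65 -0.93]
shift [0.0023 0.0006 0.0796] turn [0.13 0.04 0.14] rows>= 1.6
shift [0.0024 0.0005 0.1106] turn [0.13 0.04 0.14] rows>= 2.2
```

apply_moves(moves=[0.18,0.002,0,0.03,0,0,0,0.18,0.002,0,0.06,0,0,0,0.18,0.002,0,0.08,0,0,0,0.18,0.002,0,0.08,0,0,0,0.18,0.002,0,0.088,0,0,0,0.18,0.002,0,0.096,0,0,0,0.18,0.002,0,0.104,0,0,0,0.18,0.002,0,0.11,0,0,0,0.18,0.002,0,0.11,0,0,0,0.18,0.002,0,0.11,0,0,0])

```text
clock: 13.7
position: [0.6098, 0.0562, 0.1824]
orientation: [0.143, -0.644, 0.733, -0.162]
force: [-0.0, 0.7, -0.7]
opening: 0.59
```

Run:
```python
from h import *
rel([(face([0,-.001,-.011]),RF)])
```

```text
t 13.7 tcp [0.6098 0.0562 0.1824] face [ 0.0013 -0.0011 -0.009 ] F [-0.   0.7 -0.7] M [ 0.13  0.85 -0.05] open 0.59 err deg [-0.   0.1  0.1] q [ 0.4   0.26 -0.65  0.66 -0.35 -1.12]
shift [-0.0001  0.0013  0.002 ] turn [-0.02  0.12  0.08] rows>= 0.0
```

apply_moves(moves=[-1,0,0,0,0,0,0,-1,0,0,0,0,0,0,-1,0,0,0,0,0,0,-1,0,0,0,0,0,0,-1,0,0,0,0,0,0,-1,0,0,0,0,0,0,-1,0,0,0,0,0,0])

```text
clock: 14.4
position: [0.6095, 0.0563, 0.1826]
orientation: [0.143, -0.644, 0.733, -0.162]
force: [-5.6, 0.5, 4.0]
opening: 0.107
```

Run:
```python
from h import *
rel([]); print("force in face",FR.T@readout.read_state()["force"])
```

```text
t 14.4 tcp [0.6095 0.0563 0.1826] face [ 0.0011 -0.0011 -0.0087] F [-5.6  0.5  4. ] M [ 0.18  1.74 -0.04] open 0.107 err deg [-0.   0.1  0.1] q [ 0.4   0.25 -0.65  0.66 -0.36 -1.12]
force in face [-3.39799393 -0.2185855   5.94948606]
```

apply_moves(moves=[-1,0,0,-0.003,0,0,0,-1,0,0,-0.006,0,0,0,-1,0,0,-0.011,0,0,0,-1,0,0,-0.017,0,0,0,-1,0,0,-0.024,0,0,0,-1,0,0,-0.032,0,0,0,-1,0,0,-0.04,0,0,0,-1,0,0,-0.05,0,0,0,-1,0,0,-0.06,0,0,0,-1,0,0,-0.07,0,0,0,-1,0,0,-0.075,0,0,0,-1,0,0,-0.075,0,0,0,-1,0,0,-0.075,0,0,0])

```text
clock: 15.7
position: [0.5781, 0.0603, 0.2503]
orientation: [0.143, -0.644, 0.733, -0.162]
force: [0.5, 0.4, -2.3]
opening: 0.107
```

Run:
```python
from h import *
Q=Rdown(3)
rel([(face([-.07,0,.10]),RF),((.47,0.0,.33),Rdown(0)),((.44,-.262,.25),Q),((.442,-.264,.06),Q)]); print("force in face",FR.T@readout.read_state()["force"])
cv2.imwrite("pics/side8.png",viewer.camera("side"))
a=viewer.camera("side")[100:280,210:400]; cv2.imwrite("pics/c8.png",cv2.resize(a,None,fx=3,fy=3,interpolation=2))
```

```text
t 15.7 tcp [0.5781 0.0603 0.2503] face [ 0.0011 -0.0012  0.066 ] F [ 0.5  0.4 -2.3] M [ 0.1   0.97 -0.01] open 0.107 err deg [-0.   0.1  0.1] q [ 0.47  0.13 -0.57  0.47 -0.55 -0.96]
shift [-0.0014  0.071  -0.034 ] turn [-0.01  0.12  0.09] rows>= 1.6
shift [ 0.0736  0.0564 -0.1144] turn [-24.98  -1.53  -7.27] rows>= 3.0
shift [ 0.3374  0.0866 -0.0406] turn [-24.95  -2.19 -10.22] rows>= 7.0
shift [0.3394 0.1649 0.1325] turn [-24.95  -2.19 -10.22] rows>= 8.0
force in face [-0.56936116  0.41819773 -2.23879632]
```

View pics/c8.png

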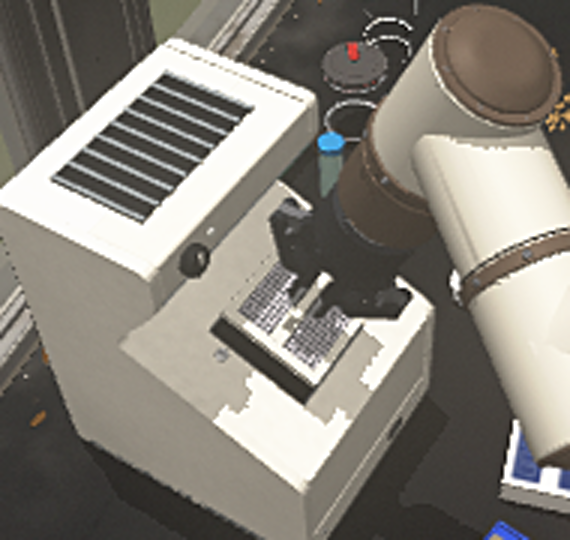

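The filter is out of the bay. I'll carry it to the tray.

apply_moves(moves=[-1,0,0.03,-0.015,0,0,0,-1,0,0.071,-0.034,0,0,0,-1,0.02,0.07,-0.06,-8,-0.5,-2,-1,0.045,0.065,-0.09,-16,-1,-4,-1,0.074,0.056,-0.114,-24,-1.5,-7,-1,0.12,0.062,-0.1,-25,-1.6,-7.8,-1,0.165,0.067,-0.09,-25,-1.7,-8.2,-1,0.21,0.072,-0.078,-25,-1.9,-8.8,-1,0.255,0.077,-0.065,-25,-2,-9.3,-1,0.295,0.082,-0.053,-25,-2.1,-9.8,-1,0.325,0.085,-0.044,-25,-2.2,-10.2,-1,0.337,0.087,-0.041,-25,-2.2,-10.2,-1,0.337,0.087,-0.041,-25,-2.2,-10.2,-1,0.338,0.1,-0.01,-25,-2.2,-10.2,-1,0.339,0.115,0.025,-25,-2.2,-10.2,-1,0.339,0.135,0.065,-25,-2.2,-10.2,-1,0.339,0.15,0.1,-25,-2.2,-10.2,-1,0.339,0.155,0.11,-25,-2.2,-10.2,-1,0.339,0.155,0.11,-25,-2.2,-10.2,-1,0.339,0.155,0.11,-25,-2.2,-10.2])

```text
clock: 17.8
position: [0.4434, -0.2636, 0.0865]
orientation: [-0.001, 0.726, -0.688, 0.001]
force: [-0.1, -0.1, -0.4]
opening: 0.106
```

Run:
```python
from h import *
rel([((.442,-.264,.05),Rdown(3)),((.442,-.264,.038),Rdown(3))])
a=viewer.camera("side")[120:250,310:460]; b=viewer.camera("top")[190:290,360:480]
a=cv2.resize(a,(400,347),interpolation=2); b=cv2.resize(b,(400,333),interpolation=2); cv2.imwrite("pics/c9.png",np.hstack([a[:333],b]))
```

```text
t 17.8 tcp [ 0.4434 -0.2636  0.0865] face [-0.1509 -0.34   -0.0439] F [-0.1 -0.1 -0.4] M [ 0.01  0.01 -0.01] open 0.106 err deg [24.8  2.2 10.4] q [-0.22  0.38 -0.47  0.   -0.72  0.27]
shift [0.0002 0.0016 0.0365] turn [-0.15 -0.07  0.07] rows>= 0.7
shift [0.0002 0.0016 0.0485] turn [-0.15 -0.07  0.07] rows>= 1.0
```

View pics/c9.png

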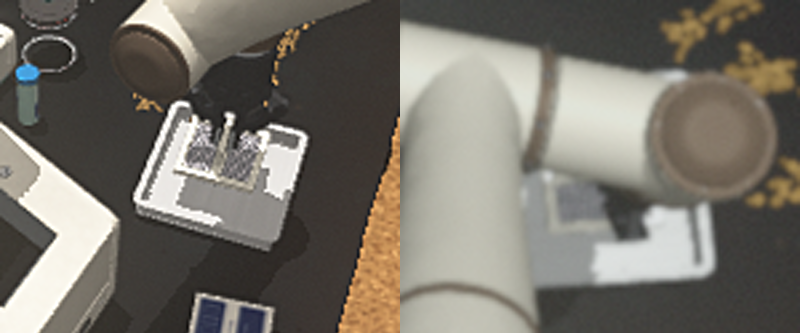

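The filter hangs over the tray, clear of its walls. I'll lower it.

apply_moves(moves=[-1,0,0.001,0.012,0,0,0,-1,0,0.002,0.024,0,0,0,-1,0,0.002,0.034,0,0,0,-1,0,0.002,0.041,0,0,0,-1,0,0.002,0.044,0,0,0,-1,0,0.002,0.046,0,0,0,-1,0,0.002,0.046,0,0,0])

```text
clock: 18.6
position: [0.44, -0.2638, 0.0388]
orientation: [0.0, 0.725, -0.688, -0.0]
force: [-0.1, -0.9, -1.3]
opening: 0.103
```

Run:
```python
from h import *
rel([])
```

```text
t 18.6 tcp [ 0.44   -0.2638  0.0388] face [-0.1741 -0.3406 -0.0856] F [-0.1 -0.9 -1.3] M [-0.03  0.    0.03] open 0.103 err deg [24.9  2.3 10.3] q [-0.22  0.46 -0.51 -0.   -0.6   0.28]
```

apply_moves(moves=[-1,0,0,0.001,0,0,0,-1,0,0,0.002,0,0,0,-1,0,0,0.002,0,0,0,-1,0,0,0.002,0,0,0])

```text
clock: 19.0
position: [0.4401, -0.2639, 0.0384]
orientation: [-0.0, 0.726, -0.688, 0.0]
force: [-2.3, 1.4, 8.8]
opening: 0.101
```

Run:
```python
from h import *
rel([])
```

```text
t 19.0 tcp [ 0.4401 -0.2639  0.0384] face [-0.1742 -0.3407 -0.086 ] F [-2.3  1.4  8.8] M [0.47 0.79 0.01] open 0.101 err deg [24.9  2.3 10.4] q [-0.22  0.46 -0.51  0.   -0.6   0.28]
```

Contact at the expected height. I'll release, rise, and back the arm away so both cameras can see.

apply_moves(moves=[0.2,0,0,0,0,0,0,0.2,0,0,0,0,0,0,0.2,0,0,0,0,0,0,0.2,0,0,0,0,0,0,0.2,0,0,-0.005,0,0,0,0.2,0,0,-0.015,0,0,0,0.2,0,0,-0.035,0,0,0,0.2,0,0,-0.06,0,0,0,0.2,0,0,-0.1,0,0,0,0.2,0,0,-0.15,0,0,0,0.2,0,0,-0.2,0,0,0,0.2,0,0,-0.25,0,0,0,0.2,-0.04,0.01,-0.28,0,0,0,0.2,-0.09,0.02,-0.28,0,0,0,0.2,-0.14,0.03,-0.28,0,0,0,0.2,-0.19,0.03,-0.28,0,0,0,0.2,-0.22,0.03,-0.28,0,0,0,0.2,-0.22,0.03,-0.28,0,0,0])

```text
clock: 20.8
position: [0.3978, -0.043, 0.318]
orientation: [-0.001, 0.727, -0.686, 0.0]
force: [-0.1, -0.8, 0.4]
opening: 0.602
```

Run:
```python
from h import *
rel([]); a=viewer.camera("side"); b=viewer.camera("top"); cv2.imwrite("pics/side10.png",a); cv2.imwrite("pics/top10.png",b)
cv2.imwrite("pics/c10.png",np.vstack([np.hstack([cv2.resize(a[150:400,200:460],(390,375)),cv2.resize(b[130:290,370:470],(234,375))]),cv2.resize(b[140:300,160:430],(624,225))[:, :624]]))
```

```text
t 20.8 tcp [ 0.3978 -0.043   0.318 ] face [-0.1201 -0.1272  0.1973] F [-0.1 -0.8  0.4] M [-0.08  0.01 -0.05] open 0.602 err deg [24.8  2.4 10.6] q [ 0.3  -0.06 -0.37 -0.   -1.27 -0.24]
```

View pics/c10.png

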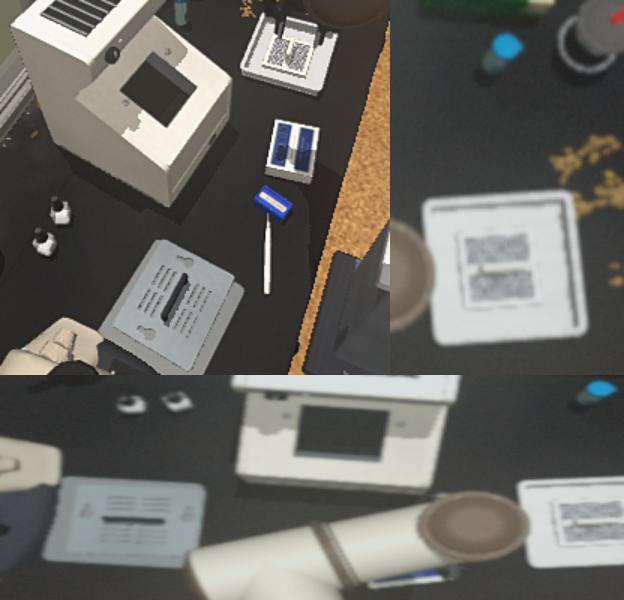

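The filter is flat near the tray's middle, bar at about (505,268). The cover is flat on the mat, and the bottles and tube are standing. Handing in.

```bash
python3 -c "
from workcell import ticket
print(ticket.hand_in())"
```

```text
the job is handed in; nothing more can be done
None
```

The job is done and handed in at about 21 s of the allowed 64 s; the hand-in reports no verdict. I eased the cover off the slope and slid it up 20 mm. I then lifted it square off the screws and laid it handle up on the mat. After that I pulled the filter out by its bar and laid it handle up in the tray.

**Last checks:**
- **Cover:** it lies flat on the mat, about 17 mm from the mat's middle as measured from the top camera. I placed it slightly to the −y side on purpose, to stay clear of the microscope.
- **Filter:** it lies flat in the tray. I let it go within about 5 mm of the tray's middle by the arm's own reading, with contact at the expected height.
- **Bystanders:** both dropper bottles and the blue-capped tube are upright where they were, judged by eye from the pictures.
- **Robot:** the gripper is open and the arm is well clear. The force reading is under 1 N, which is noise level.

**What disagreed:**
- The two cameras differed by about 2–3 mm on the extractor's position. That was close to the stated calibration error, and both grasps closed on the bars as expected.
- My first automatic outline of the mat took in part of the microscope and came out too large. I used hand-picked corners instead, and they gave plausible sizes.

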